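# Find and release the latched key on a key-row board

### The job

The key-row board in the pallet has to go on with all four of its push-push keys up, but one key was left latched down. Working along the row from left to right as the robot sees it, slowly tap each of the four white keys lightly with the fingertips, just enough to feel it, to find the one that sits lower and does not give; then lift off, press that key fully down and let it go so that it springs up. Do not push the other keys in, do not force the keys, and leave the loose parts where they lie.

Things in the scene. Friction and masses are not known exactly. Their poses are not given: they have to be found in the camera images.
- pallet: black flat solder pallet, 172 x 197 mm with a low rim, standing on the conveyor belt; it does not move when touched. Origin: centre of its underside, at z = 0 on the belt; y axis along the row of keys to the left, x axis away from the robot. The green board stands in it; the parts on the board's far half (pallet x = 33 to 63 mm) reach 24 mm above the belt
- bar: dark sheet-steel bar, 40 x 172 mm, top face 47 mm above the belt, fixed on the board; carries the four keys. Origin and axes are the pallet's; keys 1 to 4 are at x = -6 mm and y = +60, +20, -20, -60 mm
- key_1 (a joint): travel of push-push key 1 (leftmost), m, down positive: -0.0063 up, -0.0002 latched, +0.0062 stop (rigid, 5.5 N). All alike; move at 20 mm/s or less, struck faster they resist. Up: gives from 1.2 N on, about 0.4 N per mm; springs back if let go before +0.002, latches if pressed to the stop. Latched: hardly gives below 3 N; pressed past +0.0035 (5 N) and let go, springs up
- key_2 (a joint): travel of push-push key 2 (second from the left), m, down positive: -0.0063 up, -0.0002 latched, +0.0062 stop (rigid, 5.5 N). All alike; move at 20 mm/s or less, struck faster they resist. Up: gives from 1.2 N on, about 0.4 N per mm; springs back if let go before +0.002, latches if pressed to the stop. Latched: hardly gives below 3 N; pressed past +0.0035 (5 N) and let go, springs up
- key_3 (a joint): travel of push-push key 3 (third from the left), m, down positive: -0.0063 up, -0.0002 latched, +0.0062 stop (rigid, 5.5 N). All alike; move at 20 mm/s or less, struck faster they resist. Up: gives from 1.2 N on, about 0.4 N per mm; springs back if let go before +0.002, latches if pressed to the stop. Latched: hardly gives below 3 N; pressed past +0.0035 (5 N) and let go, springs up
- key_4 (a joint): travel of push-push key 4 (rightmost), m, down positive: -0.0063 up, -0.0002 latched, +0.0062 stop (rigid, 5.5 N). All alike; move at 20 mm/s or less, struck faster they resist. Up: gives from 1.2 N on, about 0.4 N per mm; springs back if let go before +0.002, latches if pressed to the stop. Latched: hardly gives below 3 N; pressed past +0.0035 (5 N) and let go, springs up
- cap_1: white key cap 1 (leftmost), 28 mm along pallet x by 24 mm along the row, flat top with bevelled edges; 16 mm gap to the next cap. Origin: centre of its top face: 64 mm above the belt when up (17 mm above the bar), 58 mm latched, 51.5 mm at the end stop
- cap_2: white key cap 2 (second from the left), 28 mm along pallet x by 24 mm along the row, flat top with bevelled edges; 16 mm gap to the next cap. Origin: centre of its top face: 64 mm above the belt when up (17 mm above the bar), 58 mm latched, 51.5 mm at the end stop
- cap_3: white key cap 3 (third from the left), 28 mm along pallet x by 24 mm along the row, flat top with bevelled edges; 16 mm gap to the next cap. Origin: centre of its top face: 64 mm above the belt when up (17 mm above the bar), 58 mm latched, 51.5 mm at the end stop
- cap_4: white key cap 4 (rightmost), 28 mm along pallet x by 24 mm along the row, flat top with bevelled edges; 16 mm gap to the next cap. Origin: centre of its top face: 64 mm above the belt when up (17 mm above the bar), 58 mm latched, 51.5 mm at the end stop
- brush: loose black antistatic brush, 17 x 127 x 9 mm, lying in the pallet in front of the keys; leave it alone. Origin: centre of its underside
- capacitor_a: loose black can capacitor, 30 mm across, 47 mm high, standing in the pallet at its front right corner; leave it alone. Origin: centre of its underside
- coil_a: loose copper-wound ring coil, 40 x 37 x 17 mm, on the belt beyond the pallet; leave it alone. Origin: centre of its underside
- coil_b: a second such coil, 40 x 37 x 17 mm, beside the first; leave it alone. Origin: centre of its underside

How it is judged:
On the way, in this order (a step that is already met when the one before it is completed fails the run):
1. key 1, leftmost, is touched with the fingers (over 0.4 N) while one key is down (contact force between the fingers and cap_1 above 0.4 N and value of joint any of key_1, key_2, key_3, key_4 above -0.0015 m), for 0.02 s.
2. key 2, second from the left, is touched with the fingers (over 0.4 N) while one key is down (contact force between the fingers and cap_2 above 0.4 N and value of joint any of key_1, key_2, key_3, key_4 above -0.0015 m), for 0.02 s.
3. key 3, third from the left, is touched with the fingers (over 0.4 N) while one key is down (contact force between the fingers and cap_3 above 0.4 N and value of joint any of key_1, key_2, key_3, key_4 above -0.0015 m), for 0.02 s.
4. key 4, rightmost, is touched with the fingers (over 0.4 N) while one key is down (contact force between the fingers and cap_4 above 0.4 N and value of joint any of key_1, key_2, key_3, key_4 above -0.0015 m), for 0.02 s.
5. the fingers are off all the keys and one key is still latched down (value of joint any of key_1, key_2, key_3, key_4 above -0.0015 m and contact force between the fingers and cap_1 below 0.05 N and contact force between the fingers and cap_2 below 0.05 N and contact force between the fingers and cap_3 below 0.05 N and contact force between the fingers and cap_4 below 0.05 N), for 0.1 s.
6. a key is pressed down with the fingers to within 2.7 mm of its end stop, past its release point (((value of joint key_1 above 0.0035 m and contact force between the fingers and cap_1 above 0.4 N) or (value of joint key_2 above 0.0035 m and contact force between the fingers and cap_2 above 0.4 N) or (value of joint key_3 above 0.0035 m and contact force between the fingers and cap_3 above 0.4 N) or (value of joint key_4 above 0.0035 m and contact force between the fingers and cap_4 above 0.4 N))), for 0.02 s.
At the end, for the whole second after the job is handed in: All four keys are up (each less than 1.5 mm from its top position) and left alone, after all four were tapped from left to right and the latched one was pressed down (value of joint each of key_1, key_2, key_3, key_4 below -0.0048 m); the robot touches nothing.
It fails at once if a second key is pushed in (by about 5 mm or more) while one is down (value of joint each of key_1, key_2 above -0.0015 m or value of joint each of key_1, key_3 above -0.0015 m or value of joint each of key_1, key_4 above -0.0015 m or value of joint each of key_2, key_3 above -0.0015 m or value of joint each of key_2, key_4 above -0.0015 m or value of joint each of key_3, key_4 above -0.0015 m).
It fails at once if a key is pressed or squeezed with more than 30 N (contact force between the fingers and cap_1 above 30 N or contact force between the fingers and cap_2 above 30 N or contact force between the fingers and cap_3 above 30 N or contact force between the fingers and cap_4 above 30 N).
It fails at once if a loose part (brush, capacitor, coils) is moved by more than 15 mm or lifted (distance of any of brush, capacitor_a, coil_a, coil_b from where it was at the start of the episode above 0.015 m).
It also fails if it takes over 43 s, if anything falls off the work surface, if the arm or the gripper's body presses on something with over 40 N, if the wrist force passes 120 N, or if a joint passes its speed limit or range.

### The arm

A 6-joint arm with a two-finger parallel gripper is mounted at the origin on a cart in front of the work surface, level with it; the furniture and walls round the work are solid. World frame = base frame: x ahead of the robot, y to its left, z up, the work surface at z = 0. Lengths are in m, angles in rad, forces in N, time in s.
With the tool pointing down it reaches from about 0.3 to 0.875 m from the base axis. Payload 4.2 kg.
Tool frame: the origin (TCP) lies midway between the tips of the shut fingers; the grasp point (between the pads) lies 19 mm behind it; z points along the fingers, y is the line along which they close (so a half turn about z gives the same grasp; the last joint's range is limited). The gripper opens to 85 mm and grips with 20 to 120 N. Pads are 22 mm wide; open, the fingers measure 114 mm over their backs; the gripper's body (76 mm by 85 mm) begins 54 mm behind the grasp point. The pads swing forward as they close: fully open they stand 13 mm farther back than shut.
Start: joints at [1.294, 0.32, 1.565, -0, 1.257, -0.02], TCP at [0.146, 0.556, 0.231] pointing down, gripper open.
Joint ranges: [-3.11, 3.11], [-0.84, 2.01], [0.21, 2.61], [-1.34, 4.49], [0.05, 2.63], [-2.56, 2.56]. Speed limits (rad/s): [2.57, 2.57, 3.14, 3.14, 3.14, 3.14].

### API

Orientations are given as a rotation vector (axis times angle).
In Python, from station import manip, optics gives the robot as it stands. The module is installed in compiled form; this text tells all that it offers.
- The arm moves only by the tool carry_out, never from a script. Its argument "deltas" is one flat list of numbers, 6 for each row, row after row: the shift along the tool's x, y, z in cm, then the turn, a rotation vector about the tool's x, y, z in rad. A call has 1 to 5 rows; each row shifts and turns the commanded pose from where the row before left it, along the tool's axes as they then stand; what a row does not reach is not made up. A row lasts 1/8 s, in which the tool goes at most 62.5 mm and 10.7 degrees, less where a joint would pass 70% of its speed; a pose out of reach is approached as far as the arm can. A call is refused whole if a number of a shift passes 6.25 or a number of a turn 0.188, either way. A call with a gripper value outside its range is refused whole. "grip" is the gripper's target within -1 to 1 (fully open at 1, half-way at 0, shut at -1), set as the call begins (left out, the last holds). The fingers move at their own pace and stop on an object; "grip_force" is the grip in N (left out, the last holds). Time passes only in rows, so rows that do not move let the fingers close. It gives the time, the measured TCP pose, the force, the opening and the grip force at its end, in the units of the state.
- manip.read_state(): the state, without advancing time (a new reading comes with each control period).
- optics.camera(name): name is "scene" or "top"; returns a dict with "color" (384x512x3 uint8, red, green, blue), "camera_matrix" (3x3 intrinsics, pixels), "R" (3x3) and "t" (3): a world point X has camera coordinates R X + t. Camera axes: x right, y down, z forward; pixel columns grow to the right and rows downward; lengths in m; the calibration is good to about 2 mm. A picture is of the moment at which its call begins. There is no depth.
- manip.job_done(): hands the job in; it is judged then, once.
The state is a dict: "t": time; "qpos": joint angles; "joint_vel": joint speeds; "joint_efforts": joint torques, N m; "tool_pos": TCP position; "orientation": TCP orientation; "contact_force": force on the tool from outside, world axes, zero at the start; "moment": the same for the moment, N m; "opening": finger opening in m; "gripper_force": force on a finger pad.
Only numpy, scipy, OpenCV 4.12 (cv2) and the standard library are available. Lean on these libraries where they do the work, as an engineer would, in place of code of your own. Each camera call takes 0.05 s, during which the arm holds its last target. There are 200 camera calls.

## Working session

There is one attempt and no reset: what is moved stays moved. The work goes in short steps, Python scripts to look and compute and a tool call to move; the robot and the scene stay as the last step left them, time stands still between calls to the robot, and variables do not carry over. Pictures are saved under pics/ and viewed, at most 10 in all, crops included, and the job is handed in when it is done.

Besides the shell and the picture viewer there is one more tool, called after "Emit:" by a JSON object that holds its "op" and its "data", one argument or row to a line. carry_out: Moves the arm, as the interface text tells. Its arguments: {"type":"object","properties":{"deltas":{"type":"array","items":{"type":"number"}},"grip":{"type":"number"},"grip_force":{"type":"number"}},"required":["deltas"]}

```bash
mkdir -p pics
python3 - <<'E'
from station import manip, optics
import cv2, numpy as np
for n in ("scene","top"):
    c=optics.camera(n); cv2.imwrite(f"pics/{n}0.png",cv2.resize(c["color"][:,:,::-1],(800,600),interpolation=cv2.INTER_CUBIC))
    np.savez(f"{n}0.npz",**c)
    print(n,c["camera_matrix"].tolist(),c["R"].round(4).tolist(),c["t"].round(4).tolist())
print({k:np.round(v,4).tolist() for k,v in manip.read_state().items()})
E
```

```text
scene [[355.672129691213, 0.0, 259.8814492460724], [0.0, 355.672129691213, 195.90222345714662], [0.0, 0.0, 1.0]] [[0.5708, -0.8211, -0.005], [-0.5376, -0.3691, -0.7581], [0.6206, 0.4355, -0.6521]] [-0.0957, 0.473, 0.4054]
top [[439.34012666952725, 0.0, 259.05057435921935], [0.0, 439.34012666952725, 191.47559021991265], [0.0, 0.0, 1.0]] [[0.0068, -0.9996, 0.0259], [-0.9902, -0.0103, -0.139], [0.1392, -0.0247, -0.99]] [0.2798, 0.5994, 0.839]
{'t': 0.1, 'qpos': [1.294, 0.3202, 1.5656, 0.0, 1.2574, -0.02], 'joint_vel': [0.001, -0.0017, -0.0021, 0.0009, -0.0007, -0.0008], 'joint_efforts': [0.0011, -41.641, -23.4706, -0.0001, 0.0048, -0.0], 'tool_pos': [0.1459, 0.5557, 0.2306], 'orientation': [-0.4023, -3.1155, 0.0025], 'contact_force': [0.406, -0.6485, -0.1779], 'moment': [-0.0218, 0.0282, -0.0248], 'gripper_force': 0.0, 'opening': 0.0854}
```

View pics/top0.png

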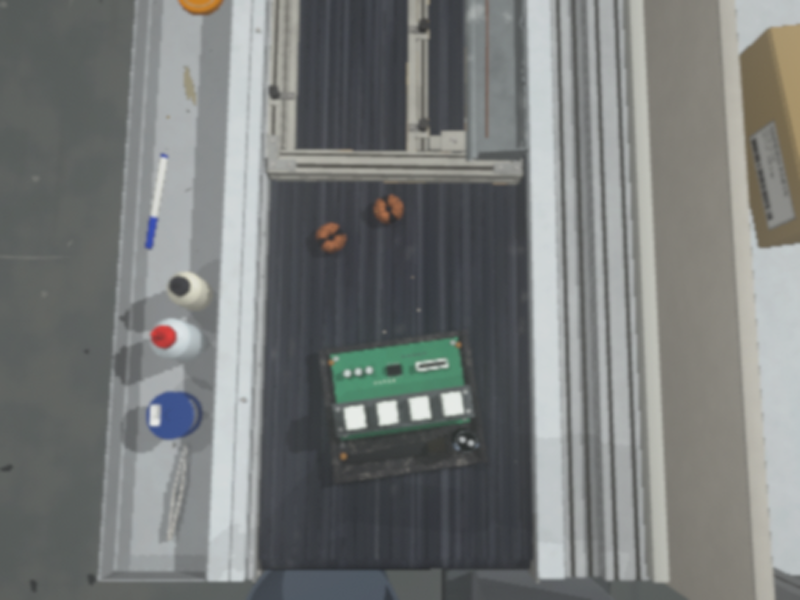

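View pics/scene0.png

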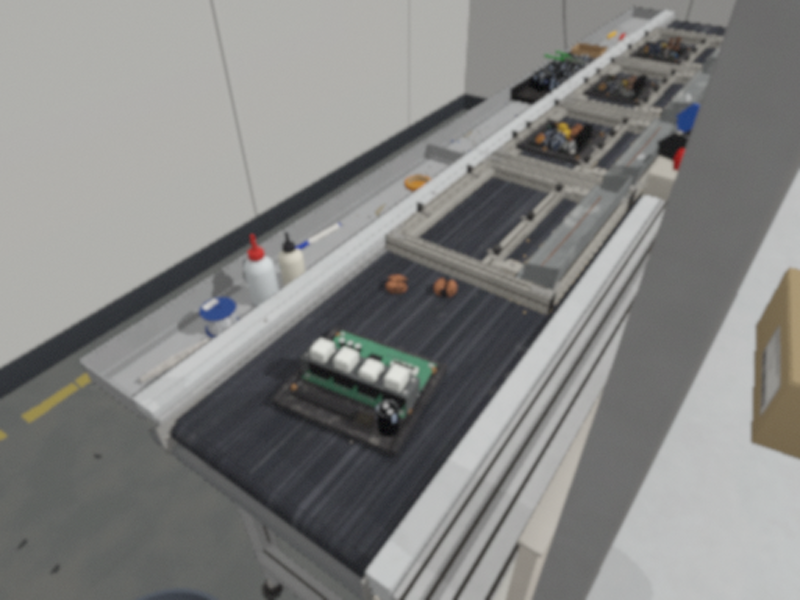

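The top view (800x600) shows the pallet with four white caps at about (355,417), (387,412), (420,407) and (452,403). The brush and capacitor lie in front of the keys and the coils beyond, around (331,237) and (389,208). The scene view shows the caps from (321,350) to (397,377). Next I measure the cap centres.

```bash
cat > h.py <<'E'
import numpy as np, cv2
def ray(c,u,v,z):
    K,R,t=c["camera_matrix"],c["R"],c["t"]
    o=-R.T@t; d=R.T@np.linalg.solve(K,[u,v,1]); return o+d*(z-o[2])/d[2]
def proj(c,X):
    p=c["camera_matrix"]@(c["R"]@X+c["t"]); return p[:2]/p[2]
E
python3 - <<'E'
from h import *
c=np.load("top0.npz"); s=np.load("scene0.npz")
im=c["color"].astype(int); m=(im.min(2)>150)
roi=np.zeros_like(m); roi[245:280,212:302]=1
n,l,st,ce=cv2.connectedComponentsWithStats((m&roi).astype(np.uint8))
P=[]
for i in range(1,n):
    if st[i,4]>30:
        w=np.where(l==i,im.min(2)-100,0); v,u=np.nonzero(w); ww=w[v,u]
        uc,vc=(u*ww).sum()/ww.sum(),(v*ww).sum()/ww.sum()
        P.append((uc,vc)); print(st[i],uc.round(2),vc.round(2),[ray(c,uc,vc,z).round(4).tolist()[:2] for z in(.064,.058)])
P=sorted(P)
X=np.array([ray(c,*p,.064) for p in P])
d=(X[0]-X[3]);print("row len",np.linalg.norm(d),"yaw",np.arctan2(-d[0],d[1]),np.linalg.norm(np.diff(X,axis=0),axis=1))
for x in X: print(proj(s,x),proj(s,x-[0,0,.006]))
a=s["color"][205:265,175:285,::-1]; cv2.imwrite("pics/crop.png",cv2.resize(a,(0,0),fx=7,fy=7,interpolation=cv2.INTER_CUBIC))
E
```

```text
[282 251  15  15 193] 289.22 257.92 [[0.4664, 0.2273], [0.4663, 0.2268]]
[261 253  15  16 190] 268.35 260.76 [[0.4608, 0.267], [0.4607, 0.2667]]
[241 256  14  16 193] 247.63 263.73 [[0.455, 0.3062], [0.4549, 0.3062]]
[220 259  15  16 195] 226.73 266.73 [[0.4492, 0.3456], [0.449, 0.3459]]
row len 0.11954199431118746 yaw 0.14454017264911137 [0.03982254 0.03964597 0.04007412]
[204.51751565 220.78920269] [204.80282242 222.69738774]
[219.83432823 226.42704887] [220.04806149 228.3400528 ]
[235.62062784 232.23848389] [235.7578734  234.15544781]
[252.09182264 238.41137016] [252.14633542 240.33141004]
```

View pics/crop.png

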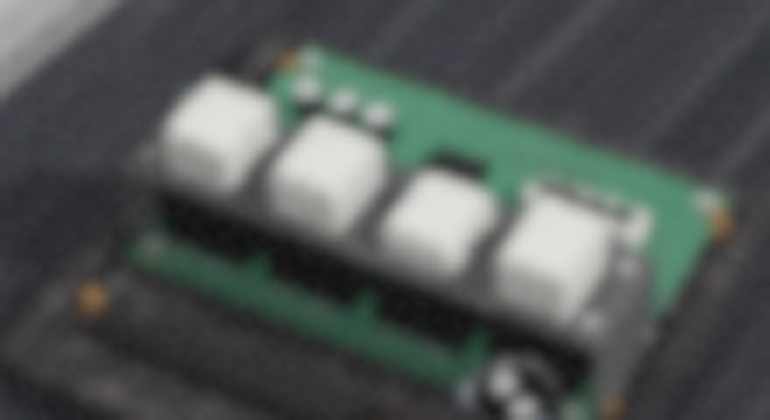

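The oblique crop shows four caps at crop pixels (220,125), (330,170), (440,215) and (555,250). Cap 3 shows much shorter side walls, so it is probably the latched one, and the taps will confirm it. Cap spacing comes out at 39.6–40.1 mm against the 40 mm given. Now I turn the tool to the row's yaw, shut the fingers and move above key 1.

Emit:
{"op": "carry_out", "data": {
  "deltas": [0, 0, 0, 0, 0, -0.134, 0, 0, 0, 0, 0, -0.134, 0, 0, 0, 0, 0, -0.133],
  "grip": -1,
  "grip_force": 20
}}

```text
t: 0.48
tool_pos: [0.146, 0.5559, 0.2308]
orientation: [0.233, -3.133, 0.002]
contact_force: [0.2, 0.5, 0.3]
opening: 0.0325
gripper_force: 0.0
```

Emit:
{"op": "carry_out", "data": {
  "deltas": [-3.3, -3.1, 0.5, 0, 0, 0, -3.3, -3.1, 0.5, 0, 0, 0, -3.3, -3.1, 1, 0, 0, 0, -3.3, -3.1, 1, 0, 0, 0]
}}

```text
t: 0.98
tool_pos: [0.2954, 0.4513, 0.2007]
orientation: [0.227, -3.133, 0.001]
contact_force: [-0.2, -0.2, 1.8]
opening: 0.0002
gripper_force: 0.0
```

Emit:
{"op": "carry_out", "data": {
  "deltas": [-3.3, -3.1, 1.5, 0, 0, 0, -3.3, -3.1, 2, 0, 0, 0, -3.3, -3.1, 2, 0, 0, 0, -3.3, -3.1, 2, 0, 0, 0, 0, 0, 0, 0, 0, 0]
}}

```text
t: 1.6
tool_pos: [0.444, 0.3462, 0.1242]
orientation: [0.22, -3.131, 0.004]
contact_force: [-0.5, -0.7, 0.2]
opening: -0.0001
gripper_force: 0.0
```

Emit:
{"op": "carry_out", "data": {
  "deltas": [-0.5, -0.13, 2.2, 0, 0, 0, 0, 0, 2, 0, 0, 0, 0, 0, 0.9, 0, 0, 0, 0, 0, 0, 0, 0, 0]
}}

```text
t: 2.1
tool_pos: [0.4474, 0.3484, 0.0752]
orientation: [0.227, -3.133, 0.0]
contact_force: [-0.7, 0.0, -0.6]
opening: -0.0001
gripper_force: 0.0
```

```bash
cat > st.py <<'E'
from station import manip
import numpy as np
from scipy.spatial.transform import Rotation as R
s=manip.read_state()
M=R.from_rotvec(s["orientation"]).as_matrix()
print(s["t"],np.round(s["tool_pos"],4),"F",np.round(s["contact_force"],2),"tool x",M[:,0].round(3),"z",M[:,2].round(3))
caps=np.array([[.449,.3456],[.4549,.3062],[.4608,.2669],[.4664,.2273]])
for i,c in enumerate(caps): print(i+1,"delta cm (h=64.5)",((M.T@(np.r_[c,.0645]-s["tool_pos"]))*100).round(2))
E
python3 st.py
python3 - <<'E'
from station import optics
import cv2
c=optics.camera("scene")["color"][165:285,155:305,::-1]
cv2.imwrite("pics/s1.png",cv2.resize(c,(0,0),fx=5,fy=5,interpolation=cv2.INTER_CUBIC))
E
```

```text
2.1 [0.4474 0.3484 0.0752] F [-0.65  0.04 -0.62] tool x [-0.99  -0.144  0.001] z [-0.001 -0.    -1.   ]
1 delta cm (h=64.5) [-0.11 -0.3   1.07]
2 delta cm (h=64.5) [-0.13 -4.28  1.07]
3 delta cm (h=64.5) [-0.15 -8.26  1.07]
4 delta cm (h=64.5) [ -0.13 -12.26   1.07]
```

View pics/s1.png

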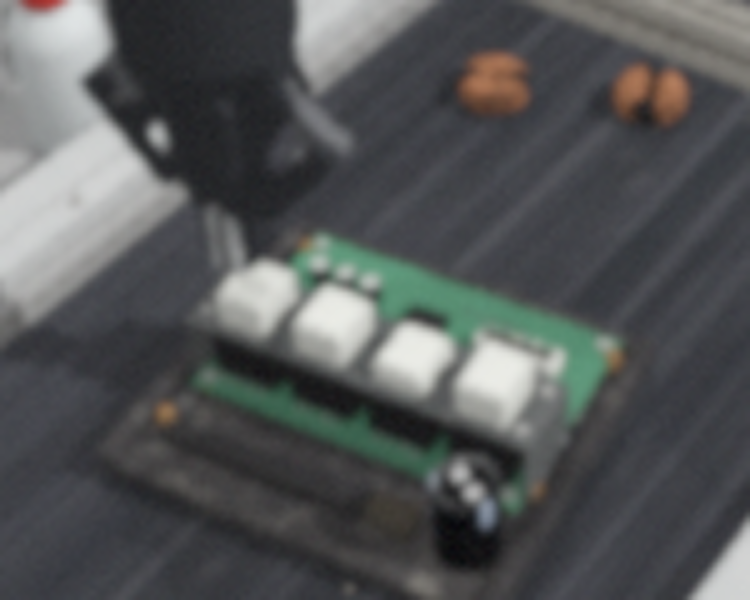

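The view shows the shut fingers just behind and above cap 1, with tips near (232,268), consistent with the remaining 3 mm offset. Cap 3 at (412,360) clearly sits low. I correct the offset and then descend slowly.

Emit:
{"op": "carry_out", "data": {
  "deltas": [-0.1, -0.3, 0.3, 0, 0, 0, 0, 0, 0.25, 0, 0, 0, 0, 0, 0.15, 0, 0, 0, 0, 0, 0.1, 0, 0, 0, 0, 0, 0.0, 0, 0, 0]
}}

```text
t: 2.78
tool_pos: [0.4495, 0.3453, 0.0672]
orientation: [0.226, -3.133, 0.0]
contact_force: [0.9, -0.3, -0.3]
opening: 0.0
gripper_force: 0.0
```

```bash
python3 st.py
```

```text
2.775 [0.4495 0.3453 0.0672] F [ 0.93 -0.28 -0.25] tool x [-0.99  -0.144  0.   ] z [-0. -0. -1.]
1 delta cm (h=64.5) [0.04 0.04 0.27]
2 delta cm (h=64.5) [ 0.02 -3.95  0.27]
3 delta cm (h=64.5) [ 0.01 -7.92  0.27]
4 delta cm (h=64.5) [  0.02 -11.92   0.27]
```

Emit:
{"op": "carry_out", "data": {
  "deltas": [0, 0, 0.15, 0, 0, 0, 0, 0, 0.12, 0, 0, 0, 0, 0, 0.1, 0, 0, 0, 0, 0, 0, 0, 0, 0]
}}

```text
t: 3.28
tool_pos: [0.4495, 0.3453, 0.0637]
orientation: [0.226, -3.133, -0.0]
contact_force: [-0.1, -1.0, 1.1]
opening: 0.0004
gripper_force: 0.5
```

Emit:
{"op": "carry_out", "data": {
  "deltas": [0, 0, 0.1, 0, 0, 0, 0, 0, 0.0, 0, 0, 0]
}}

```text
t: 3.52
tool_pos: [0.4495, 0.3453, 0.0627]
orientation: [-0.226, 3.133, 0.0]
contact_force: [-0.8, -1.0, 1.5]
opening: -0.0002
gripper_force: 0.7
```

Emit:
{"op": "carry_out", "data": {
  "deltas": [0, 0, 0, 0, 0, 0]
}}

```text
t: 3.65
tool_pos: [0.4495, 0.3453, 0.0627]
orientation: [0.226, -3.133, -0.0]
contact_force: [-0.8, 0.0, 0.6]
opening: 0.0
gripper_force: 0.7
```

Emit:
{"op": "carry_out", "data": {
  "deltas": [0, 0, 0.1, 0, 0, 0, 0, 0, 0.0, 0, 0, 0]
}}

```text
t: 3.9
tool_pos: [0.4495, 0.3453, 0.0616]
orientation: [0.226, -3.133, -0.0]
contact_force: [-1.2, -0.8, 3.0]
opening: 0.0002
gripper_force: 0.9
```

Emit:
{"op": "carry_out", "data": {
  "deltas": [0, 0, 0, 0, 0, 0]
}}

```text
t: 4.03
tool_pos: [0.4495, 0.3453, 0.0616]
orientation: [0.226, -3.133, -0.0]
contact_force: [0.2, 0.2, 1.2]
opening: 0.0003
gripper_force: 0.8
```

Emit:
{"op": "carry_out", "data": {
  "deltas": [0, 0, 0, 0, 0, 0]
}}

```text
t: 4.15
tool_pos: [0.4495, 0.3453, 0.0616]
orientation: [-0.226, 3.133, 0.0]
contact_force: [-0.9, 0.6, 2.4]
opening: 0.0
gripper_force: 0.9
```

Key 1 gives about 2.2 N at 2.4 mm deep, so it is up. On to key 2.

Emit:
{"op": "carry_out", "data": {
  "deltas": [0, 0, -0.4, 0, 0, 0, 0, 0, -0.7, 0, 0, 0, 0, -2, 0, 0, 0, 0, 0, -1.98, 0, 0, 0, 0, 0, 0, 0.4, 0, 0, 0]
}}

```text
t: 4.78
tool_pos: [0.4553, 0.3038, 0.0686]
orientation: [0.222, -3.133, 0.0]
contact_force: [-0.0, -0.0, -0.2]
opening: -0.0
gripper_force: 0.0
```

Emit:
{"op": "carry_out", "data": {
  "deltas": [0, 0, 0.2, 0, 0, 0, 0, 0, 0.15, 0, 0, 0, 0, 0, 0, 0, 0, 0]
}}

```text
t: 5.15
tool_pos: [0.4551, 0.3062, 0.0649]
orientation: [0.227, -3.133, 0.0]
contact_force: [-0.3, 0.7, 0.2]
opening: 0.0002
gripper_force: 0.0
```

```bash
python3 st.py
```

```text
5.15 [0.4551 0.3062 0.0649] F [-0.32  0.68  0.17] tool x [-0.99  -0.144  0.   ] z [-0. -0. -1.]
1 delta cm (h=64.5) [0.04 3.98 0.04]
2 delta cm (h=64.5) [0.02 0.   0.04]
3 delta cm (h=64.5) [ 0.   -3.97  0.04]
4 delta cm (h=64.5) [ 0.02 -7.97  0.04]
```

Emit:
{"op": "carry_out", "data": {
  "deltas": [0, 0, 0.1, 0, 0, 0, 0, 0, 0.1, 0, 0, 0, 0, 0, 0, 0, 0, 0]
}}

```text
t: 5.52
tool_pos: [0.4553, 0.3062, 0.0632]
orientation: [-0.226, 3.133, 0.001]
contact_force: [-1.1, -0.2, 1.2]
opening: -0.0
gripper_force: 0.6
```

Emit:
{"op": "carry_out", "data": {
  "deltas": [0, 0, 0.1, 0, 0, 0, 0, 0, 0, 0, 0, 0]
}}

```text
t: 5.78
tool_pos: [0.4553, 0.3061, 0.0622]
orientation: [-0.226, 3.133, 0.001]
contact_force: [-0.3, 2.0, 1.8]
opening: -0.0001
gripper_force: 0.7
```

Emit:
{"op": "carry_out", "data": {
  "deltas": [0, 0, 0, 0, 0, 0]
}}

```text
t: 5.9
tool_pos: [0.4553, 0.306, 0.0622]
orientation: [-0.226, 3.133, 0.0]
contact_force: [-0.6, 2.2, 1.6]
opening: 0.0002
gripper_force: 0.8
```

Emit:
{"op": "carry_out", "data": {
  "deltas": [0, 0, 0, 0, 0, 0]
}}

```text
t: 6.02
tool_pos: [0.4553, 0.306, 0.0622]
orientation: [-0.226, 3.133, 0.001]
contact_force: [-0.3, 1.3, 0.8]
opening: 0.0002
gripper_force: 0.8
```

Key 2 gives at the up height too, with about 1.6 N. Next is key 3.

Emit:
{"op": "carry_out", "data": {
  "deltas": [0, 0, -0.4, 0, 0, 0, 0, 0, -0.7, 0, 0, 0, 0, -2, 0, 0, 0, 0, 0, -1.97, 0, 0, 0, 0, 0, 0, 0.4, 0, 0, 0]
}}

```text
t: 6.65
tool_pos: [0.461, 0.2646, 0.0691]
orientation: [0.222, -3.133, 0.0]
contact_force: [1.2, 0.9, -0.3]
opening: 0.0005
gripper_force: 0.0
```

Emit:
{"op": "carry_out", "data": {
  "deltas": [0, 0, 0.2, 0, 0, 0, 0, 0, 0.2, 0, 0, 0, 0, 0, 0.15, 0, 0, 0, 0, 0, 0.1, 0, 0, 0, 0, 0, 0, 0, 0, 0]
}}

```text
t: 7.28
tool_pos: [0.4608, 0.2668, 0.0625]
orientation: [0.227, -3.133, -0.0]
contact_force: [-0.3, -0.3, -0.2]
opening: -0.0
gripper_force: 0.0
```

```bash
python3 st.py
```

```text
7.275 [0.4608 0.2668 0.0625] F [-0.34 -0.26 -0.18] tool x [-0.99  -0.144  0.   ] z [-0.  0. -1.]
1 delta cm (h=64.5) [ 0.04  7.97 -0.2 ]
2 delta cm (h=64.5) [ 0.02  3.99 -0.2 ]
3 delta cm (h=64.5) [ 0.    0.01 -0.2 ]
4 delta cm (h=64.5) [ 0.02 -3.99 -0.2 ]
```

At 62.5 mm there is no contact over key 3, so it sits lower. I keep descending slowly to feel it at about 58 mm.

Emit:
{"op": "carry_out", "data": {
  "deltas": [0, 0, 0.15, 0, 0, 0, 0, 0, 0.15, 0, 0, 0, 0, 0, 0.1, 0, 0, 0, 0, 0, 0, 0, 0, 0]
}}

```text
t: 7.78
tool_pos: [0.4609, 0.2666, 0.0585]
orientation: [0.226, -3.133, -0.0]
contact_force: [0.1, -0.3, -0.2]
opening: 0.0001
gripper_force: 0.0
```

Emit:
{"op": "carry_out", "data": {
  "deltas": [0, 0, 0.05, 0, 0, 0, 0, 0, 0, 0, 0, 0]
}}

```text
t: 8.02
tool_pos: [0.4609, 0.2666, 0.0581]
orientation: [-0.226, 3.133, 0.0]
contact_force: [0.3, 0.2, 0.2]
opening: 0.0003
gripper_force: 0.0
```

Emit:
{"op": "carry_out", "data": {
  "deltas": [0, 0, 0.04, 0, 0, 0, 0, 0, 0, 0, 0, 0]
}}

```text
t: 8.28
tool_pos: [0.461, 0.2666, 0.0579]
orientation: [-0.226, 3.133, 0.0]
contact_force: [-1.2, -0.1, 2.3]
opening: 0.0004
gripper_force: 1.1
```

Key 3 pushes back with over 2 N after about 0.2 mm, so it is the latched one. Lift and tap key 4.

Emit:
{"op": "carry_out", "data": {
  "deltas": [0, 0, -0.5, 0, 0, 0, 0, 0, -1, 0, 0, 0, 0, -2, 0, 0, 0, 0, 0, -1.98, 0, 0, 0, 0, 0, 0, 0.4, 0, 0, 0]
}}

```text
t: 8.9
tool_pos: [0.4667, 0.2252, 0.0687]
orientation: [0.222, -3.133, 0.0]
contact_force: [-0.1, 0.7, -0.3]
opening: -0.0002
gripper_force: 0.0
```

Emit:
{"op": "carry_out", "data": {
  "deltas": [0, 0, 0.2, 0, 0, 0, 0, 0, 0.15, 0, 0, 0, 0, 0, 0.12, 0, 0, 0, 0, 0, 0.1, 0, 0, 0, 0, 0, 0, 0, 0, 0]
}}

```text
t: 9.52
tool_pos: [0.4666, 0.2275, 0.0631]
orientation: [-0.227, 3.133, 0.001]
contact_force: [-0.7, 1.1, 1.2]
opening: -0.0002
gripper_force: 0.6
```

Emit:
{"op": "carry_out", "data": {
  "deltas": [0, 0, 0, 0, 0, 0]
}}

```text
t: 9.65
tool_pos: [0.4666, 0.2275, 0.0631]
orientation: [-0.226, 3.133, 0.001]
contact_force: [-1.1, 0.7, 0.1]
opening: -0.0
gripper_force: 0.6
```

Emit:
{"op": "carry_out", "data": {
  "deltas": [0, 0, 0.1, 0, 0, 0, 0, 0, 0, 0, 0, 0]
}}

```text
t: 9.9
tool_pos: [0.4667, 0.2274, 0.062]
orientation: [-0.226, 3.133, 0.0]
contact_force: [-0.9, 0.3, 1.5]
opening: -0.0
gripper_force: 0.8
```

Emit:
{"op": "carry_out", "data": {
  "deltas": [0, 0, 0, 0, 0, 0]
}}

```text
t: 10.02
tool_pos: [0.4667, 0.2273, 0.0621]
orientation: [-0.226, 3.133, 0.0]
contact_force: [-1.3, 1.1, 1.2]
opening: 0.0001
gripper_force: 0.8
```

Emit:
{"op": "carry_out", "data": {
  "deltas": [0, 0, -0.4, 0, 0, 0, 0, 0, -0.7, 0, 0, 0, 0, 2, 0, 0, 0, 0, 0, 1.98, 0, 0, 0, 0, 0, 0, 0, 0, 0, 0]
}}

```text
t: 10.65
tool_pos: [0.4606, 0.2685, 0.0729]
orientation: [-0.231, 3.133, 0.0]
contact_force: [-0.1, -0.1, -0.5]
opening: 0.0003
gripper_force: 0.0
```

Emit:
{"op": "carry_out", "data": {
  "deltas": [0, 0, 0.4, 0, 0, 0, 0, 0, 0.3, 0, 0, 0, 0, 0, 0.25, 0, 0, 0, 0, 0, 0.2, 0, 0, 0, 0, 0, 0, 0, 0, 0]
}}

```text
t: 11.28
tool_pos: [0.4609, 0.2664, 0.0613]
orientation: [0.226, -3.133, 0.0]
contact_force: [0.6, 0.1, -0.5]
opening: 0.0
gripper_force: 0.0
```

```bash
python3 st.py
```

```text
11.275 [0.4609 0.2664 0.0613] F [ 0.6   0.12 -0.46] tool x [-0.99  -0.143  0.   ] z [-0. -0. -1.]
1 delta cm (h=64.5) [ 0.04  8.01 -0.32]
2 delta cm (h=64.5) [ 0.02  4.03 -0.32]
3 delta cm (h=64.5) [ 0.    0.05 -0.32]
4 delta cm (h=64.5) [ 0.02 -3.95 -0.32]
```

Key 4 is up, and the tool is now over key 3 and off all the keys. I press key 3 slowly to about 52.8 mm, past the release point and short of the stop.

Emit:
{"op": "carry_out", "data": {
  "deltas": [0, 0.05, 0.15, 0, 0, 0, 0, 0, 0.1, 0, 0, 0, 0, 0, 0.1, 0, 0, 0, 0, 0, 0.1, 0, 0, 0, 0, 0, 0.1, 0, 0, 0]
}}

```text
t: 11.9
tool_pos: [0.4608, 0.2671, 0.0563]
orientation: [-0.226, 3.133, 0.0]
contact_force: [-1.0, 0.7, 3.5]
opening: 0.0003
gripper_force: 1.8
```

Emit:
{"op": "carry_out", "data": {
  "deltas": [0, 0, 0.1, 0, 0, 0, 0, 0, 0.1, 0, 0, 0, 0, 0, 0.1, 0, 0, 0, 0, 0, 0, 0, 0, 0]
}}

```text
t: 12.4
tool_pos: [0.4609, 0.2671, 0.053]
orientation: [-0.226, 3.133, 0.0]
contact_force: [-1.9, -0.7, 4.8]
opening: -0.0003
gripper_force: 2.3
```

Emit:
{"op": "carry_out", "data": {
  "deltas": [0, 0, 0.05, 0, 0, 0, 0, 0, 0, 0, 0, 0]
}}

```text
t: 12.65
tool_pos: [0.4609, 0.2671, 0.0526]
orientation: [-0.226, 3.133, 0.0]
contact_force: [-0.1, -0.2, 5.6]
opening: 0.0001
gripper_force: 2.4
```

Emit:
{"op": "carry_out", "data": {
  "deltas": [0, 0, -0.2, 0, 0, 0, 0, 0, -0.2, 0, 0, 0, 0, 0, -0.25, 0, 0, 0, 0, 0, -0.25, 0, 0, 0, 0, 0, -0.25, 0, 0, 0]
}}

```text
t: 13.28
tool_pos: [0.4609, 0.2671, 0.064]
orientation: [0.226, -3.133, -0.0]
contact_force: [0.5, 0.5, 0.6]
opening: -0.0001
gripper_force: 0.4
```

Emit:
{"op": "carry_out", "data": {
  "deltas": [0, 0, -0.3, 0, 0, 0, 0, 0, -2, 0, 0, 0, 0, 0, -4, 0, 0, 0, 0, 0, -5, 0, 0, 0, 0, 0, 0, 0, 0, 0]
}}

```text
t: 13.9
tool_pos: [0.4631, 0.2682, 0.181]
orientation: [-0.226, 3.125, 0.006]
contact_force: [-0.9, -0.2, -1.1]
opening: 0.0001
gripper_force: 0.0
```

```bash
python3 st.py
python3 - <<'E'
from station import optics
import cv2
c=optics.camera("scene")["color"][165:285,155:305,::-1]
cv2.imwrite("pics/s2.png",cv2.resize(c,(0,0),fx=5,fy=5,interpolation=cv2.INTER_CUBIC))
E
```

```text
13.9 [0.4631 0.2682 0.181 ] F [-0.93 -0.18 -1.11] tool x [-0.99  -0.144 -0.008] z [ 0.008  0.004 -1.   ]
1 delta cm (h=64.5) [ 0.38  7.82 11.67]
2 delta cm (h=64.5) [ 0.36  3.84 11.66]
3 delta cm (h=64.5) [ 0.34 -0.13 11.64]
4 delta cm (h=64.5) [ 0.36 -4.13 11.63]
```

View pics/s2.png

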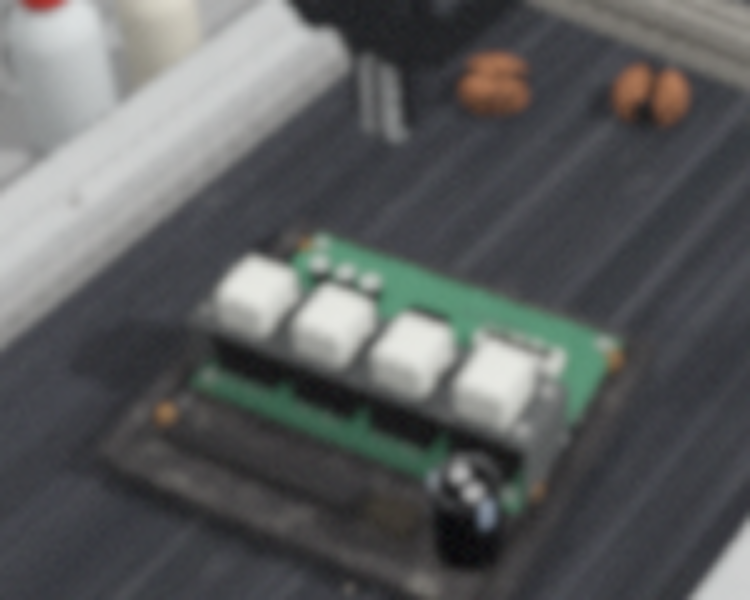

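Cap 3 at (412,350) now stands as tall as its neighbours at (335,322) and (495,380). The fingers are well clear at (385,130) and the loose parts have not moved. I hand the job in.

Emit:
{"op": "carry_out", "data": {
  "deltas": [0, 0, 0, 0, 0, 0, 0, 0, 0, 0, 0, 0]
}}

```text
t: 14.2
tool_pos: [0.4601, 0.2667, 0.1755]
orientation: [0.226, -3.131, 0.002]
contact_force: [-0.4, -0.4, 0.5]
opening: -0.0001
gripper_force: 0.0
```

```bash
python3 -c "
from station import manip
print(manip.job_done())"
```

```text
the job is handed in; nothing more can be done
None
```

Key 3 was the latched key; after tapping all four from left to right I pressed it past its release point and it sprang up, the last picture shows all four keys up and the loose parts unmoved, and the job is handed in (no verdict was returned).

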